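Tap two jammed pegs out of a tilted jar with the carver's mallet

ROBOT

A 6-joint arm with a two-finger parallel gripper is mounted at the origin on the work surface. World frame = base frame: x ahead of the robot, y to its left, z up, the work surface at z = 0. Lengths are in m, angles in rad, forces in N, time in s.
With the tool pointing down it reaches from about 0.3 to 0.825 m from the base axis. Payload 5.4 kg.
Tool frame: the origin (TCP) lies at the very end of the fingers, on their centre line; the grasp point (between the pads) lies 19 mm behind it; z points along the fingers, y is the line along which they close (so a half turn about z gives the same grasp; the last joint's range is limited). The gripper opens to 92 mm and grips with 3 to 60 N. Pads are 20 mm wide; open, the fingers measure 128 mm over their backs; the gripper's body (75 mm by 189 mm) begins 69 mm behind the grasp point.
Start: joints at [1.062, 0.158, 1.597, -0, 1.386, -0.21], TCP at [0.169, 0.55, 0.215] pointing down, gripper open.
Joint ranges: [-2.91, 2.91], [-0.94, 2.29], [0.18, 2.7], [-1.29, 4.43], [0.17, 2.64], [-3, 3]. Speed limits (rad/s): [2.57, 2.57, 3.14, 3.14, 3.14, 3.14].

INTERFACE

Orientations are given as a rotation vector (axis times angle).
In Python, from cell import * gives the robot as it stands.
- The arm moves only by the tool apply_moves, never from a script. Its argument "motion" is one flat list of numbers, 6 for each row, row after row: the shift along the tool's x, y, z scaled (see below), then the turn, a rotation vector about the tool's x, y, z scaled (see below). In form: [dx, dy, dz, wx, wy, wz, dx, dy, dz, wx, wy, wz, ...]. A call has exactly 8 rows; each row is the pose to reach, as a shift and turn from the pose commanded when the call began, along the tool's axes at that moment; what a row does not reach only later rows make up. The controller multiplies each number of a shift by 0.3 m and each number of a turn by 60 degrees. A row lasts 1/12 s, in which the tool goes at most 41.7 mm and 7.16 degrees, less where a joint would pass 70% of its speed; a pose out of reach is approached as far as the arm can. A call with a number of a shift or a turn outside -1 to 1 is refused whole. A call with a gripper value outside its range is refused whole. "grip" is the opening, from 0 (shut) to 1 (fully open), set as the call begins (left out, the last holds). The fingers move at their own pace and stop on an object; "newtons" is the grip in N (left out, the last holds). Time passes only in rows, so rows that repeat a pose let the fingers close, or fill a call up. It gives the time, the measured TCP pose, the force, the opening and the grip force at its end, in the units of the state.
- get_state(): the state, without advancing time (a new reading comes with each control period).
- camera(name): name is "side" or "top" or "wrist"; returns a dict with "image" (420x560x3 uint8, red, green, blue), "z_map" (420x560 float32, m along the optical axis (not along the pixel's ray), 0 where there is no reading), "intrinsics" (3x3 intrinsics, pixels), "camera_from_world" (4x4, takes a point from world to camera coordinates); the wrist camera has in their place "tool_from_camera" (4x4, takes a point from camera to tool coordinates, whose origin is the TCP and whose axes are the flange's). Camera axes: x right, y down, z forward; pixel columns grow to the right and rows downward; lengths in m; the calibration is good to about 2 mm. The wrist camera is an equidistant fisheye: a pixel r from the principal point sees the ray r / f radians off the axis. A picture is of the moment at which its call begins: read the wrist's pose just before it.
- close_job(): hands the job in; it is judged then, once.
The state is a dict: "time_s": time; "joints": joint angles; "qd": joint speeds; "joint_torque": joint torques, N m; "tcp_pos": TCP position; "tcp_rot": TCP orientation; "wrist_force": force on the tool from outside, world axes, zero at the start; "wrist_torque": the same for the moment, N m; "gripper_width": finger opening in m; "grip_force": force on a finger pad.
Only numpy, scipy, OpenCV 4.12 (cv2) and the standard library are available. Lean on these libraries where they do the work, as an engineer would, in place of code of your own. Each camera call takes 0.05 s, during which the arm holds its last target. There are 200 camera calls.

TASK

Two wooden pegs are stuck in the neck of the clear jar that lies tilted on its stand. Take the carver's mallet from its rack, tap the side of the jar gently with the mallet head until both pegs have dropped into the blue tray, then lay the mallet back in the two notches of its rack. Do not touch the pegs, do not use the hand on the jar, and leave the stein, the wooden figure and the glue bottle alone.

Things in the scene. Friction and masses are not known exactly. Their poses are not given: they have to be found in the camera images.
- mallet_mid (a point): Middle of the wooden carver's mallet, on its axis; 200 mm long along its own y: round head (light wood, diameter 70) from y = -100 to -30 mm, round handle (darker, diameter 26) from -30 to +100. About 240 g, centre of mass at y = -50. Starts level in the rack, axes as the rack's, up to 6 mm off along y. Handle free to grip from y = -30 to +74 mm; best at +12.
- mallet_face (a point): Centre of the flat end face of the mallet head (y = -100 mm on the mallet axis).
- rack_mid (a point): Where the mallet's middle lies when home in the fixed dark wood rack, 90 mm above the table; y along the mallet (head towards -y), z up, x away from the robot. Two V notches hold it: under the head (y = -83 to -47 mm, sides up to 9 mm below the axis, 93 mm wide) and under the handle (y = +74 to +90, sides up to the axis height, 48 mm wide).
- shelf_edge (a point): Middle of the lower near edge of the rack's shelf (axes as the rack's), which overhangs the far side of the mallet: 30 mm beyond the mallet axis and 70 mm above it; the 14 mm board reaches 135 mm further in +x and 140 mm either way in y. No room for an upright hand over the handle: come in and leave leaning, hand towards -x, about 35 degrees from vertical.
- jar: Clear square-sided jar, red base and rim, tilted mouth down. x runs along it to the mouth, 24 degrees below level; y level, across; origin on the inner floor. Body x = -104 to +20 mm, 108 wide outside, z = -4 to +79; neck x = +40 to +95 mm, 54 wide and 40 high inside. 500 g, sprung: rubber mounts let it move only along its y (up to 12 mm, 2500 N/m, ringing at 11 Hz).
- jar_left (a point): Point on the outside of the jar's left (+y) wall, 10 mm behind its origin, 35 mm above its inner floor; axes as the jar's; a free place to tap, along -y. A slow push frees nothing; a short brisk tap (0.15 to 0.3 m/s, backing off at once) that sets the jar ringing makes the pegs creep towards the mouth, so several taps may be needed. A peg falls once half of it is past the rim.
- tray: Blue open tray, 170 x 170 mm, 36 mm high, wall and floor 5 mm, fixed under the jar's mouth. Origin at the centre of its underside.
- peg_a_mid (a point): Centre of the dark square wooden peg, 70 x 22 x 22 mm, long along its own x. Starts stuck in the jar's neck.
- peg_b_mid (a point): Centre of the yellow-stained square wooden peg, 70 x 22 x 22 mm, long along its own x. Starts stuck in the jar's neck beside the other.
- stein: White ceramic mug, 76 mm wide, 110 mm high, standing on the rack's shelf. Origin at the centre of its underside. Not to be disturbed.
- figure: Small turned wooden figure, 60 mm wide, 135 mm high, standing to the right of the jar. Origin at the centre of its underside. Not to be disturbed.
- glue: White glue bottle with orange cap, 60 mm wide, 150 mm high, standing on the table. Origin at the centre of its underside. Not to be disturbed.

How it is judged:
On the way, in this order (a step that is already met when the one before it is completed fails the run):
1. the mallet is lifted out of its rack (distance between mallet_mid and rack_mid above 0.05 m), for 0.2 s.
2. the jar is tapped with the mallet (contact force between mallet and jar above 1.5 N).
3. both pegs lie in the tray (x of peg_a_mid in the frame of tray between -0.083 and 0.083 m and y of peg_a_mid in the frame of tray between -0.083 and 0.083 m and z of each of peg_a_mid, peg_b_mid in the frame of tray below 0.05 m and x of peg_b_mid in the frame of tray between -0.083 and 0.083 m and y of peg_b_mid in the frame of tray between -0.083 and 0.083 m), for 0.2 s.
At the end, for the whole second after the job is handed in: Both pegs are in the blue tray (centres within 83 mm of its middle both ways and less than 50 mm above its underside), the mallet lies in both notches of its rack (middle within 8 mm of home across and in height, 20 mm along, axis within 0.08 rad), and pegs and mallet are at rest (under 20 mm/s) (all of step 3 and x of mallet_mid in the frame of rack_mid between -0.008 and 0.008 m and y of mallet_mid in the frame of rack_mid between -0.02 and 0.02 m and z of mallet_mid in the frame of rack_mid between -0.008 and 0.008 m and angle between the y axis of mallet_mid and the y axis of rack_mid, either way round below 0.08 rad and linear speed of each of peg_a, peg_b, mallet below 0.02 m/s); the robot touches nothing.
It fails at once if a peg is touched by the hand or the mallet (contact force between any of the fingers, the arm, mallet and peg_a above 0.3 N or contact force between any of the fingers, the arm, mallet and peg_b above 0.3 N).
It fails at once if the jar is touched by the hand or arm instead of the mallet (contact force between any of the fingers, the arm and jar above 0.5 N).
It fails at once if the jar is struck hard (over 80 N) (contact force between mallet and jar above 80 N).
It fails at once if the stein, figure or glue bottle is shifted by 30 mm or tipped by 0.3 rad (distance of any of stein, figure, glue from where it was at the start of the episode above 0.03 m or angle between any of stein, figure, glue's own z axis and vertical above 0.3 rad).
It also fails if it takes over 61 s, if anything falls off the work surface, if the arm or the gripper's body presses on something with over 40 N, if the wrist force passes 120 N, or if a joint passes its speed limit or range.

## Working session

There is one attempt and no reset: what is moved stays moved. The work goes in short steps, Python scripts to look and compute and a tool call to move; the robot and the scene stay as the last step left them, time stands still between calls to the robot, and variables do not carry over. Pictures are saved under pics/ and viewed, at most 10 in all, crops included, and the job is handed in when it is done.

Besides the shell and the picture viewer there is one more tool, called after "Call:" in YAML: its name, and indented under it one key for each argument. apply_moves: Moves the arm, as the interface text tells. Shifts and turns lie within -1 to 1; 1 stands for 0.3 m of shift or 60 degrees of turn. Its arguments: {"type":"object","properties":{"motion":{"type":"array"},"grip":{"type":"number"},"newtons":{"type":"number"}},"required":["motion"]}

```bash
mkdir -p pics; ls; python3 - <<'E'
from cell import *
import cv2,numpy as np,pickle
print(get_state())
d={}
for n in("side","top"):
    c=camera(n);d[n]=c
    cv2.imwrite(f"pics/{n}0.png",c["image"][:,:,::-1])
    print(n,c["intrinsics"].tolist(),np.round(np.linalg.inv(c["camera_from_world"]),3).tolist())
pickle.dump(d,open("d0.pkl","wb"))
E
```

```text
pics
{'time_s': 0.0, 'joints': array([ 1.06190359e+00,  1.59074891e-01,  1.59823717e+00, -1.38074592e-05,
        1.38619995e+00, -2.10075320e-01]), 'qd': array([ 5.49964762e-05,  8.95589708e-04, -1.01413607e-04, -1.22256963e-04,
       -2.79300475e-03,  3.92084270e-04]), 'joint_torque': array([ 9.66346888e-04, -3.85568798e+01, -3.22107160e+01,  7.00641680e-02,
        3.78718064e-02, -1.50358410e-04]), 'tcp_pos': array([0.16896883, 0.54894843, 0.21360194]), 'tcp_rot': array([-4.67534149e-01, -3.10593722e+00,  2.82909926e-03]), 'wrist_force': array([0.71453794, 0.86900389, 0.1993612 ]), 'wrist_torque': array([-0.03668717, -0.00121217, -0.01924524]), 'grip_force': 0.0, 'gripper_width': 0.0919500608631362}
side [[447.6076091678517, 0.0, 280.4864030754007], [0.0, 447.6076091678517, 208.3957324834562], [0.0, 0.0, 1.0]] [[0.842, -0.275, 0.464, 0.12], [-0.539, -0.424, 0.728, -0.825], [-0.003, -0.863, -0.506, 0.688], [0.0, 0.0, 0.0, 1.0]]
top [[537.9375801635301, 0.0, 283.1681649906797], [0.0, 537.9375801635301, 212.29760978626402], [0.0, 0.0, 1.0]] [[0.0, -0.998, 0.067, 0.529], [-1.0, -0.001, -0.014, -0.045], [0.014, -0.067, -0.998, 1.567], [0.0, 0.0, 0.0, 1.0]]
```

View pics/side0.png

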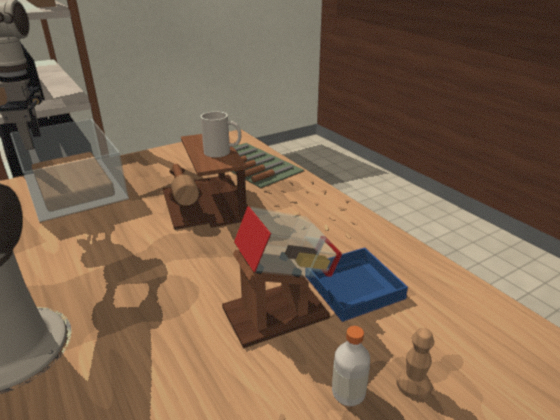

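View pics/top0.png

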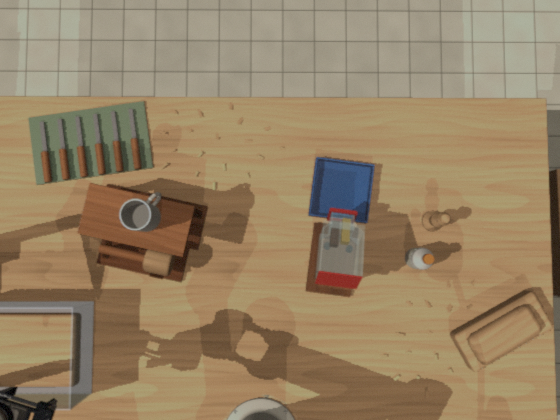

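The side view shows the mallet head at about (185,188) under the shelf. The jar is at (290,245) with the tray at (360,282). The top view shows the mallet at (135,258) with its head to the right, the shelf at (137,218), the jar's red base at (338,281), its rim at (343,213), and the tray at (342,190). The glue is at (422,259) and the figure at (435,220).

```bash
cat > h.py <<'E'
import numpy as np,cv2,pickle
def cloud(c):
    z=c["z_map"];K=c["intrinsics"];v,u=np.indices(z.shape)
    P=np.stack([(u-K[0,2])/K[0,0]*z,(v-K[1,2])/K[1,1]*z,z],-1)
    T=np.linalg.inv(c["camera_from_world"]);W=P@T[:3,:3].T+T[:3,3];W[z==0]=np.nan
    return W
E
python3 - <<'E'
from h import *
d=pickle.load(open("d0.pkl","rb"))
A=[];C=[];S=[]
for i,n in enumerate(("top","side")):
    W=cloud(d[n]);im=d[n]["image"];hsv=cv2.cvtColor(im,cv2.COLOR_RGB2HSV)
    A.append(W.reshape(-1,3));C.append(hsv.reshape(-1,3).astype(int));S+= [i]*W[...,0].size
A=np.vstack(A);C=np.vstack(C);S=np.array(S)
ok=np.isfinite(A[:,0]);A=A[ok];C=C[ok];S=S[ok]
np.savez("cl.npz",A=A,C=C,S=S)
def rect(P):
    r=cv2.minAreaRect((P[:,:2]*1000).astype(np.float32));return np.round(r[0]),np.round(r[1]),round(r[2],1)
reg=(A[:,0]>.2)&(A[:,0]<.9)
m=reg&(A[:,1]>.1)&(A[:,1]<.55)&(abs(A[:,2]-.174)<.006)
for s in(0,1): print("shelf",s,m[S==s].sum() if 0 else (m&(S==s)).sum(),np.median(A[m&(S==s)],0),rect(A[m&(S==s)]))
red=((C[:,0]<8)|(C[:,0]>172))&(C[:,1]>190)&(C[:,2]>80)&reg&(abs(A[:,1]+.18)<.15)
for s in(0,1):
    P=A[red&(S==s)];print("red",s,len(P),P.min(0),P.max(0))
blue=(abs(C[:,0]-110)<12)&(C[:,1]>140)&reg&(A[:,1]<0)&(A[:,1]>-.4)
for s in(0,1):
    P=A[blue&(S==s)];print("tray",s,len(P),P[:,2].min(),P[:,2].max(),rect(P[P[:,2]>.028]))
for nm,lo,hi in(("glue",(.35,-.5),(.48,-.35)),("fig",(.45,-.52),(.6,-.38)),("obj",(.3,-.6),(.7,-.3))):
    q=(A[:,0]>lo[0])&(A[:,0]<hi[0])&(A[:,1]>lo[1])&(A[:,1]<hi[1])&(A[:,2]>.03)
    for s in(0,1):
        P=A[q&(S==s)];print(nm,s,len(P),P.min(0).round(3),P.max(0).round(3))
# image points, top
W=cloud(d["top"])
for u,v in((338,281),(343,213),(160,262),(120,255),(340,250),(137,222),(424,259),(440,219)): print((u,v),W[v,u].round(3))
W=cloud(d["side"])
for u,v in((253,240),(185,188),(185,177),(285,235)): print("s",(u,v),W[v,u].round(3))
E
```

```text
shelf 0 4561 [0.59954204 0.32157219 0.17412424] (array([604., 317.]), array([281., 135.]), 77.5)
shelf 1 1234 [0.57884023 0.25470265 0.17225941] (array([605., 317.]), array([290., 135.]), 77.5)
red 0 40 [ 0.43371937 -0.2466944   0.18908521] [ 0.46932935 -0.14767313  0.24798213]
red 1 244 [ 0.42797904 -0.26008773  0.09199589] [ 0.62607712 -0.14797304  0.24710479]
tray 0 27 -0.0005767416711599527 0.01091535862289672 (array([0., 0.]), array([0., 0.]), 0.0)
tray 1 1806 -0.0021946684384677173 0.03716115053765501 (array([ 697., -234.]), array([169., 167.]), 82.4)
glue 0 40 [ 0.472 -0.463  0.033] [ 0.48  -0.427  0.108]
glue 1 483 [ 0.472 -0.468  0.03 ] [ 0.48  -0.429  0.103]
fig 0 548 [ 0.472 -0.51   0.031] [ 0.6   -0.417  0.155]
fig 1 2452 [ 0.472 -0.517  0.03 ] [ 0.6   -0.42   0.151]
obj 0 937 [ 0.3  -0.6   0.03] [ 0.7   -0.302  0.155]
obj 1 3132 [ 0.472 -0.52   0.03 ] [ 0.7   -0.301  0.151]
(338, 281) [ 0.448 -0.202  0.209]
(343, 213) [ 0.623 -0.224  0.14 ]
(160, 262) [0.493 0.263 0.124]
(120, 255) [0.511 0.376 0.101]
(340, 250) [ 0.525 -0.206  0.222]
(137, 222) [0.597 0.312 0.181]
(424, 259) [ 0.502 -0.435  0.152]
(440, 219) [ 0.608 -0.487  0.128]
s (253, 240) [ 0.449 -0.213  0.213]
s (185, 188) [0.487 0.243 0.111]
s (185, 177) [0.505 0.283 0.123]
s (285, 235) [ 0.491 -0.257  0.234]
```

```bash
cat >> h.py <<'E'
from scipy.spatial.transform import Rotation as R
E
python3 - <<'E'
from h import *
from scipy.optimize import least_squares
f=np.load("cl.npz");A,C,S=f["A"],f["C"],f["S"]
d=pickle.load(open("d0.pkl","rb"))
t=np.deg2rad(-12.5);xr=np.array([np.cos(t),np.sin(t),0]);yr=np.array([-xr[1],xr[0],0]);O=np.array([.5093,.3381,.09])
L=np.stack([(A-O)@xr,(A-O)@yr,A[:,2]-.09],1)
m=(L[:,0]<-0)&(L[:,0]>-.034)&(abs(L[:,2])<.037)&(abs(L[:,1])<.15)&(np.hypot(L[:,0],L[:,2])<.039)
for s in(0,1):
    P=L[m&(S==s)];h=P[np.hypot(P[:,0],P[:,2])>.025]
    print("mallet",s,len(P),np.percentile(P[:,1],[0,1,99,100]).round(3),"head",len(h),np.percentile(h[:,1],[0,1,2,98,99,100]).round(3))
    r=least_squares(lambda p:np.hypot(h[:,0]-p[0],h[:,2]-p[1])-.035,[0,0],loss="soft_l1",f_scale=.002);print(r.x.round(4))
    b=P[np.hypot(P[:,0],P[:,2])<.02];b=b[(b[:,1]>-.02)&(b[:,1]<.07)];r=least_squares(lambda p:np.hypot(b[:,0]-p[0],b[:,2]-p[1])-.013,[0,0],loss="soft_l1",f_scale=.002);print("handle",r.x.round(4),len(b))
# jar: red base plate
red=((C[:,0]<8)|(C[:,0]>170))&(C[:,1]>170)&(C[:,2]>60)&(abs(A[:,1]+.2)<.12)&(A[:,0]>.4)&(A[:,0]<.7)
for s in(0,1):
    P=A[red&(S==s)];B=P[P[:,0]<.5];M=P[P[:,0]>.55]
    print("base/rim",s,len(B),len(M))
    for Q in(B,M):
        if len(Q)<20: continue
        q=Q
        for _ in range(4):
            c=q.mean(0);n=np.linalg.svd(q-c)[2][2];q=Q[abs((Q-c)@n)<.003]
        n=n*np.sign(n[0]);print(" c",c.round(4),"n",n.round(3),"yaw",np.rad2deg(np.arctan2(n[1],n[0])).round(1),"pit",np.rad2deg(np.arcsin(n[2])).round(1),len(q))
for yaw in (-7.6,):
    y=np.deg2rad(yaw);p=np.deg2rad(24)
    X=np.array([np.cos(y)*np.cos(p),np.sin(y)*np.cos(p),-np.sin(p)]);Y=np.array([-np.sin(y),np.cos(y),0]);Z=np.cross(X,Y)
    Rj=np.stack([X,Y,Z],1)
    for s in(0,1):
        P=A[red&(S==s)]@Rj
        B=P[A[red&(S==s)][:,0]<.5];M=P[A[red&(S==s)][:,0]>.55]
        for n,Q in(("base",B),("rim",M)):
            if len(Q):print(n,s,np.percentile(Q,[1,50,99],axis=0).round(4).tolist())
    g=(A[:,0]>.42)&(A[:,0]<.66)&(abs(A[:,1]+.21)<.09)&(A[:,2]>.16)&~red
    for s in(0,1):
        P=A[g&(S==s)]@Rj;print("body",s,len(P),np.percentile(P,[1,5,50,95,99],axis=0).round(3).tolist())
g=(A[:,0]<.42)&(A[:,0]>.1)&(A[:,1]>.25)&(A[:,1]<.8)&(A[:,2]>.03)
P=A[g&(S==1)];print("box",len(P),P.min(0),P.max(0))
for n in d: 
    c=d[n];im=c["image"]
    a=im[195:300,300:385] if n=="top" else im[195:345,215:345]
    cv2.imwrite(f"pics/jar_{n}.png",cv2.resize(a,None,fx=4,fy=4)[:,:,::-1])
a=[cv2.resize(cv2.imread(f"pics/jar_{n}.png"),(390,480)) for n in d];cv2.imwrite("pics/jar2.png",np.hstack(a))
E
```

```text
mallet 0 555 [-0.102 -0.102  0.094  0.099] head 298 [-0.102 -0.102 -0.102 -0.032 -0.028  0.091]
[ 0.0005 -0.0006]
handle [0.0011 0.0011] 148
mallet 1 438 [-0.103 -0.103  0.092  0.096] head 242 [-0.103 -0.102 -0.102 -0.037 -0.036  0.088]
[ 0.0036 -0.0003]
handle [ 0.0014 -0.001 ] 40
base/rim 0 515 56
 c [ 0.451  -0.1987  0.2162] n [ 0.907 -0.119 -0.405] yaw -7.5 pit -23.9 513
 c [ 0.6284 -0.2255  0.1453] n [ 0.95  -0.125  0.285] yaw -7.5 pit 16.6 49
base/rim 1 1221 111
 c [ 0.4502 -0.2035  0.2112] n [ 0.906 -0.12  -0.406] yaw -7.6 pit -24.0 1220
 c [ 0.6152 -0.2524  0.1248] n [ 0.904 -0.028 -0.427] yaw -1.8 pit -25.3 79
base 0 [[0.3422, -0.1884, 0.3469], [0.3444, -0.1377, 0.3906], [0.3469, -0.0872, 0.4296]]
rim 0 [[0.5322, -0.172, 0.3914], [0.5365, -0.1411, 0.3977], [0.5424, -0.105, 0.404]]
base 1 [[0.3447, -0.1919, 0.3444], [0.3463, -0.1438, 0.3858], [0.348, -0.0856, 0.4251]]
rim 1 [[0.5337, -0.1765, 0.3416], [0.5375, -0.1731, 0.3784], [0.5444, -0.1399, 0.397]]
body 0 2401 [[0.345, -0.193, 0.344], [0.35, -0.189, 0.407], [0.413, -0.138, 0.427], [0.481, -0.086, 0.431], [0.489, -0.086, 0.433]]
body 1 3136 [[0.348, -0.194, 0.345], [0.352, -0.193, 0.357], [0.403, -0.19, 0.419], [0.474, -0.097, 0.426], [0.487, -0.086, 0.427]]
box 8614 [0.1135301  0.43261535 0.03001858] [0.38119691 0.79974175 0.57830782]
```

View pics/jar2.png

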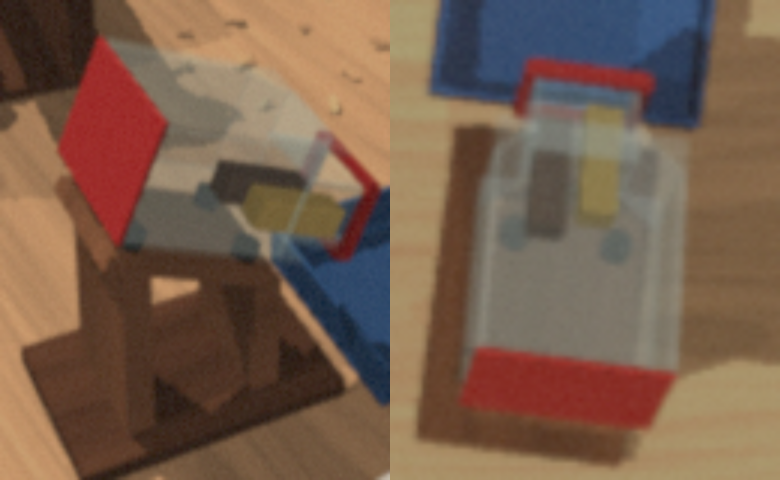

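The crop shows the dark peg and the yellow peg side by side in the neck, with the jar's left wall free. Body extents, neck and pitch match the given sizes: origin at (.449, -.140, .350) in the jar's rotated frame, yaw -7.6°. The mallet sits about 2 mm off along -y.

```bash
cat >> h.py <<'E'
def az(deg,lean=35):
    "tool rotation: x along the direction y of a frame with this yaw, z leaning to its +x"
    t=np.deg2rad(deg);X=np.array([np.cos(t),np.sin(t),0]);Y=np.array([-X[1],X[0],0]);l=np.deg2rad(lean)
    z=X*np.sin(l)-np.array([0,0,np.cos(l)]);return np.stack([Y,np.cross(z,Y),z],1)
def rel(p0,R0,p1,R1,f=1):
    w=R.from_matrix(R0.T@R1).as_rotvec()
    return np.r_[(R0.T@(p1-p0))*f/.3,np.rad2deg(w)*f/60].round(3).tolist(), np.rad2deg(np.linalg.norm(w)).round(1)
def now():
    from cell import get_state
    s=get_state();return s["tcp_pos"],R.from_rotvec(s["tcp_rot"]).as_matrix(),s
Rg=az(-12.5);G=np.array([.5125,.3478,.09])+.019*Rg[:,2]
yj=np.deg2rad(-7.6);pj=np.deg2rad(24)
Xj=np.array([np.cos(yj)*np.cos(pj),np.sin(yj)*np.cos(pj),-np.sin(pj)]);Yj=np.array([-np.sin(yj),np.cos(yj),0]);Rj=np.stack([Xj,Yj,np.cross(Xj,Yj)],1)
JL=Rj@np.array([.449-.015,-.140+.054,.350+.037])
Rt=az(-7.6);TAP=JL+Yj*.112+.019*Rt[:,2]   # TCP when the face just meets the wall
E
python3 - <<'E'
from h import *
p,Q,s=now();print(G,TAP,JL)
pre=G-.12*Rg[:,2]
print(rel(p,Q,p+[.04,-.03,.07],Q),rel(p,Q,pre+[0,0,.06],Rg),rel(p,Q,pre+[0,0,.06],Rg,.5))
E
```

```text
[0.52313963 0.34544125 0.07443611] [ 0.56326111 -0.04892466  0.1614545 ] [ 0.53764617 -0.15849947  0.17701839]
([-0.157, -0.057, -0.233, 0.0, 0.0, 0.0], np.float64(0.0)) ([-1.099, -0.32, -0.063, -0.471, -0.433, 1.375], np.float64(91.0)) ([-0.55, -0.16, -0.032, -0.236, -0.216, 0.688], np.float64(91.0))
```

Call:
apply_moves:
  motion: [-0.05,-0.02,-0.14,0,0,0.05,-0.1,-0.04,-0.25,-0.02,-0.02,0.12,-0.2,-0.08,-0.25,-0.07,-0.06,0.24,-0.3,-0.1,-0.22,-0.11,-0.1,0.36,-0.4,-0.12,-0.18,-0.15,-0.14,0.48,-0.5,-0.14,-0.15,-0.2,-0.18,0.6,-0.55,-0.16,-0.12,-0.24,-0.22,0.69,-0.55,-0.16,-0.12,-0.24,-0.22,0.69]
  grip: 0.57
  newtons: 60

```text
time_s: 0.77
tcp_pos: [0.3134, 0.452, 0.2474]
tcp_rot: [1.418, 2.49, 0.297]
wrist_force: [-1.5, 0.6, -0.3]
gripper_width: 0.0522
grip_force: 0.0
```

```bash
python3 - <<'E'
from h import *
p,Q,s=now();pre=G-.12*Rg[:,2]
print(p,s["joints"].round(2),rel(p,Q,pre,Rg))
E
```

```text
[0.31336971 0.45195226 0.24737263] [ 0.87 -0.09  1.82 -0.24  1.17  0.4 ] ([-0.466, 0.156, 0.374, -0.231, -0.211, 0.679], np.float64(44.9))
```

Call:
apply_moves:
  motion: [-0.08,0.03,0.03,-0.03,-0.03,0.1,-0.16,0.05,0.08,-0.07,-0.06,0.2,-0.24,0.08,0.15,-0.1,-0.1,0.3,-0.32,0.11,0.22,-0.14,-0.13,0.41,-0.4,0.14,0.3,-0.18,-0.17,0.52,-0.45,0.15,0.36,-0.22,-0.2,0.63,-0.466,0.156,0.374,-0.231,-0.211,0.679,-0.466,0.156,0.374,-0.231,-0.211,0.679]

```text
time_s: 1.43
tcp_pos: [0.4555, 0.363, 0.1725]
tcp_rot: [2.039, 1.646, 0.515]
wrist_force: [0.2, 0.2, 0.4]
gripper_width: 0.0522
grip_force: 0.0
```

```bash
python3 - <<'E'
from h import *
from cell import camera
p,Q,s=now();pre=G-.12*Rg[:,2]
print(p-pre,s["joints"].round(2),rel(p,Q,pre,Rg),rel(p,Q,G,Rg))
c=camera("wrist");cv2.imwrite("pics/w1.png",c["image"][:,:,::-1])
E
```

```text
[-0.00048004  0.00270337 -0.00022203] [ 0.72  0.03  1.94 -0.64  0.89  1.27] ([-0.008, 0.003, 0.001, -0.003, -0.002, 0.005], np.float64(0.3)) ([-0.009, 0.005, 0.401, -0.003, -0.002, 0.005], np.float64(0.3))
```

View pics/w1.png

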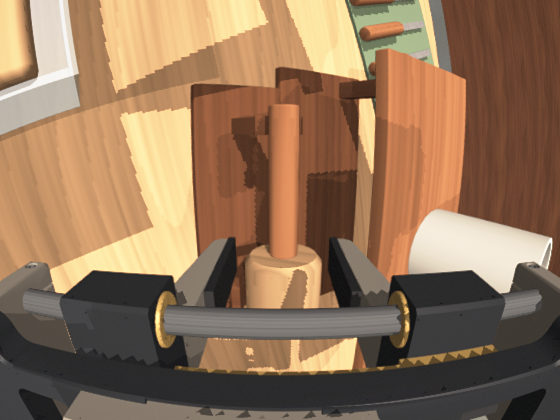

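The wrist view shows the handle (284,180) centred between the finger tips (230 and 337), with the shelf at the right (420,170) clear of the fingers. I'll advance and close.

Call:
apply_moves:
  motion: [-0.009,0.005,0.08,0,0,0,-0.009,0.005,0.16,0,0,0.005,-0.009,0.005,0.24,0,0,0.005,-0.009,0.005,0.31,0,0,0.005,-0.009,0.005,0.37,0,0,0.005,-0.009,0.005,0.4,0,0,0.005,-0.009,0.005,0.4,0,0,0.005,-0.009,0.005,0.4,0,0,0.005]

```text
time_s: 2.15
tcp_pos: [0.5242, 0.3481, 0.079]
tcp_rot: [2.042, 1.642, 0.525]
wrist_force: [-0.4, -0.2, -0.0]
gripper_width: 0.0526
grip_force: 0.0
```

```bash
python3 - <<'E'
from h import *
p,Q,s=now()
print(p-G,s["joints"].round(2),rel(p,Q,G,Rg))
E
```

```text
[0.00109302 0.00267764 0.00458036] [ 0.61  0.26  1.91 -0.73  0.67  1.34] ([-0.01, -0.01, 0.012, 0.0, -0.007, -0.0], np.float64(0.4))
```

Call:
apply_moves:
  motion: [0,0,0,0,0,0,0,0,0,0,0,0,0,0,0,0,0,0,0,0,0,0,0,0,0,0,0,0,0,0,0,0,0,0,0,0,0,0,0,0,0,0,0,0,0,0,0,0]
  grip: 0
  newtons: 60

```text
time_s: 2.82
tcp_pos: [0.5236, 0.3482, 0.0785]
tcp_rot: [2.044, 1.642, 0.525]
wrist_force: [-7.0, 1.5, 3.3]
gripper_width: 0.0245
grip_force: 60.0
```

```bash
python3 - <<'E'
from h import *
p,Q,s=now()
print(s["time_s"],p-G,s["joints"].round(2),rel(p,Q,G,Rg),s["wrist_force"],s["gripper_width"])
a=p-.1*Rg[:,2]+[0,0,.03]
print("out",rel(p,Q,a,Rg))
hv=TAP+.06*Yj
print("tap hover",hv,rel(p,Q,hv,Rt),"waypt in tool",rel(p,Q,np.array([.46,.2,.25]),Rt),np.degrees(1))
E
```

```text
2.8167 [0.00042583 0.00279889 0.0040164 ] [ 0.61  0.26  1.91 -0.73  0.67  1.34] ([-0.01, -0.007, 0.011, -0.001, -0.007, -0.001], np.float64(0.4)) [-7.00151083  1.47224311  3.25825249] 0.024496110413151143
out ([0.003, 0.057, -0.415, -0.001, -0.007, -0.001], np.float64(0.4))
tap hover [0.57119649 0.01054827 0.1614545 ] ([-1.064, 0.487, -0.006, -0.0, 0.04, -0.068], np.float64(4.7)) waypt in tool ([-0.524, 0.246, -0.53, -0.0, 0.04, -0.068], np.float64(4.7)) 57.29577951308232
```

Call:
apply_moves:
  motion: [0,0.01,-0.03,0,0,0,0,0.03,-0.08,0,0,0,0,0.045,-0.15,0,0,0,0,0.057,-0.23,0,0,0,0,0.057,-0.31,0,0,0,0,0.057,-0.39,0,0,0,0,0.057,-0.43,0,0,0,0,0.057,-0.43,0,0,0]

```text
time_s: 3.48
tcp_pos: [0.4655, 0.3612, 0.1969]
tcp_rot: [2.042, 1.642, 0.531]
wrist_force: [0.2, 1.0, -2.4]
gripper_width: 0.0244
grip_force: 59.9
```

```bash
python3 - <<'E'
from h import *
p,Q,s=now()
print(s["time_s"],p,s["joints"].round(2),s["wrist_force"],s["gripper_width"])
hv=TAP+.06*Yj
print("hv",rel(p,Q,hv,Rt),"via",rel(p,Q,np.array([.46,.2,.22]),Rt))
E
```

```text
3.4833 [0.46552502 0.36122764 0.19691071] [ 0.7   0.01  1.91 -0.61  0.91  1.23] [ 0.17756121  0.96290653 -2.3743313 ] 0.024426472017796123
hv ([-1.069, 0.422, 0.429, 0.003, 0.037, -0.068], np.float64(4.7)) via ([-0.528, 0.126, -0.012, 0.003, 0.037, -0.068], np.float64(4.7))
```

Call:
apply_moves:
  motion: [-0.08,0.02,0,0,0,-0.01,-0.2,0.05,0,0,0.01,-0.02,-0.32,0.08,0,0,0.02,-0.04,-0.45,0.11,0,0,0.03,-0.06,-0.57,0.15,0.03,0,0.037,-0.068,-0.69,0.21,0.11,0,0.037,-0.068,-0.8,0.27,0.2,0,0.037,-0.068,-0.8,0.27,0.2,0,0.037,-0.068]

```text
time_s: 4.15
tcp_pos: [0.513, 0.0979, 0.1871]
tcp_rot: [1.983, 1.724, 0.535]
wrist_force: [-1.5, 1.1, -2.5]
gripper_width: 0.0247
grip_force: 59.9
```

```bash
python3 - <<'E'
from h import *
p,Q,s=now()
print(s["time_s"],p,s["joints"].round(2),s["wrist_force"],s["gripper_width"])
hv=TAP+.06*Yj
print("hv",rel(p,Q,hv,Rt))
E
```

```text
4.15 [0.51302734 0.09790852 0.18710688] [ 0.02 -0.39  2.27 -0.15  0.67  0.25] [-1.49638896  1.14566838 -2.46902906] 0.024717753936463603
hv ([-0.261, 0.142, 0.204, -0.003, 0.009, -0.004], np.float64(0.6))
```

Call:
apply_moves:
  motion: [-0.05,0.03,0.04,0,0,0,-0.1,0.06,0.08,0,0,0,-0.16,0.09,0.13,0,0.009,0,-0.22,0.12,0.17,0,0.009,0,-0.26,0.142,0.204,0,0.009,-0.004,-0.26,0.142,0.204,0,0.009,-0.004,-0.26,0.142,0.204,0,0.009,-0.004,-0.26,0.142,0.204,0,0.009,-0.004]

```text
time_s: 4.82
tcp_pos: [0.5706, 0.0173, 0.1629]
tcp_rot: [1.976, 1.741, 0.549]
wrist_force: [0.8, 0.4, -2.4]
gripper_width: 0.0246
grip_force: 59.9
```

```bash
python3 - <<'E'
from h import *
from cell import camera
p,Q,s=now()
hv=TAP+.06*Yj
print(s["time_s"],p-hv,s["joints"].round(2),s["wrist_force"],s["gripper_width"])
print("hv",rel(p,Q,hv,Rt))
a=[]
for n in("top","side"):
    c=camera(n);W=cloud(c).reshape(-1,3);im=c["image"]
    a.append(im[150:340,230:430] if n=="top" else im[130:320,180:380])
    L=W@Rj-[.449,-.140,.350]
    m=(L[:,0]>-.06)&(L[:,0]<.03)&(L[:,1]>.065)&(L[:,1]<.2)&(abs(L[:,2]-.04)<.05)
    P=W[m]; M=(P-JL)@Rt   # cols: along mallet y, across
    print(n,len(P),"face y in jar",np.percentile(L[m][:,1],[0,1,2,5]).round(4))
    h=P[(L[m][:,1]<np.percentile(L[m][:,1],1)+.05)]
    # fit cylinder axis horizontally/vertically at two slices
    xh=np.array([np.cos(yj),np.sin(yj),0]);q=np.stack([(h-JL)@xh,(h-JL)@Yj,(h-JL)[:,2]],1)
    from scipy.optimize import least_squares
    r=least_squares(lambda k:np.hypot(q[:,0]-k[0]-k[2]*q[:,1],q[:,2]-k[1]-k[3]*q[:,1])-.035,[0,0,0,0],loss="soft_l1",f_scale=.002);print(" axis off x,z, slopes",r.x.round(4))
cv2.imwrite("pics/t1.png",cv2.resize(np.hstack(a),None,fx=2,fy=2)[:,:,::-1])
E
```

```text
4.8167 [-0.00054942  0.00678059  0.00140387] [-0.21 -0.23  2.2   0.09  0.57 -0.15] [ 0.78110495  0.3847171  -2.41944179] 0.024629656492931164
hv ([-0.022, 0.001, 0.006, -0.003, -0.006, 0.004], np.float64(0.4))
top 777 face y in jar [0.118  0.1189 0.1197 0.1223]
 axis off x,z, slopes [-0.0018 -0.0049  0.0056  0.0256]
side 555 face y in jar [0.1173 0.1187 0.1191 0.1199]
 axis off x,z, slopes [-0.0129 -0.0161  0.1277  0.1268]
```

View pics/t1.png

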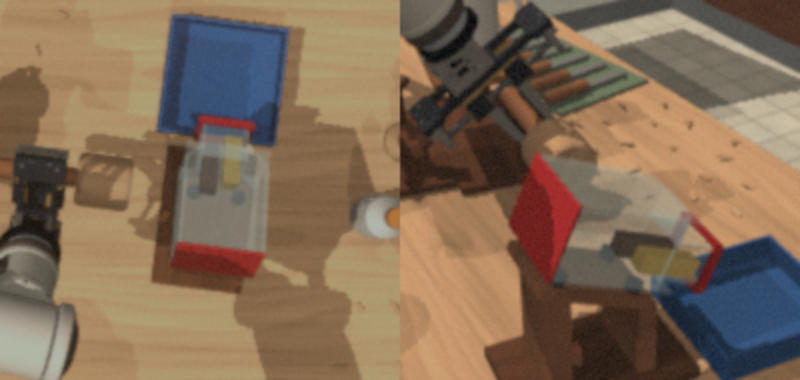

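The top crop shows the mallet head (105,180) level with the jar's left wall, gap about 64 mm, and the axis matches the tap point. I'll make the first tap.

Call:
apply_moves:
  motion: [-0.04,0,0,0,0,0,-0.1,0,0,0,0,0,-0.165,0,0,0,0,0,-0.227,0,0,0,0,0,-0.16,0,0,0,0,0,-0.12,0,0,0,0,0,-0.12,0,0,0,0,0,-0.12,0,0,0,0,0]

```text
time_s: 5.58
tcp_pos: [0.5669, -0.0175, 0.1641]
tcp_rot: [1.972, 1.742, 0.551]
wrist_force: [0.5, 0.0, -3.1]
gripper_width: 0.0248
grip_force: 59.9
```

```bash
cat > look.py <<'E'
from h import *
from cell import camera
import sys
p,Q,s=now();print(s["time_s"],p,"Rt",rel(p,Q,p,Rt),s["gripper_width"])
for n in ("top","side"):
    c=camera(n);W=cloud(c).reshape(-1,3);im=c["image"];hsv=cv2.cvtColor(im,cv2.COLOR_RGB2HSV)
    if n=="top":
        L=W@Rj-[.449,-.140,.350]
        m=(L[:,0]>-.06)&(L[:,0]<.03)&(L[:,1]>.06)&(L[:,1]<.2)&(abs(L[:,2]-.04)<.05)
        print("face gap mm",(np.percentile(L[m][:,1],2)-.0557)*1000//.1/10)
        y=(abs(hsv[...,0].astype(int)-26)<7)&(hsv[...,1]>130);y[:190]=y[:190];v,u=np.nonzero(y[150:260,310:375]);print("yellow rows",len(v),np.percentile(v+150,[2,50,98]) if len(v) else None)
        a=im[160:260,300:390];dk=(im[195:262,325:342].sum(-1)<330)
        v,u=np.nonzero(dk);print("dark rows",len(v),np.percentile(v+195,[2,50,98]) if len(v) else None)
    else:b=im[210:310,270:410]
if len(sys.argv)>1:cv2.imwrite(sys.argv[1],cv2.resize(np.hstack([a,b]),None,fx=3,fy=3)[:,:,::-1])
E
python3 look.py pics/k1.png
```

```text
5.5833 [ 0.56692971 -0.01750663  0.16411156] Rt ([0.0, 0.0, 0.0, -0.0, -0.007, 0.007], np.float64(0.6)) 0.024815567283616606
face gap mm 28.7
yellow rows 0 None
dark rows 664 [195. 214. 246.]
```

View pics/k1.png

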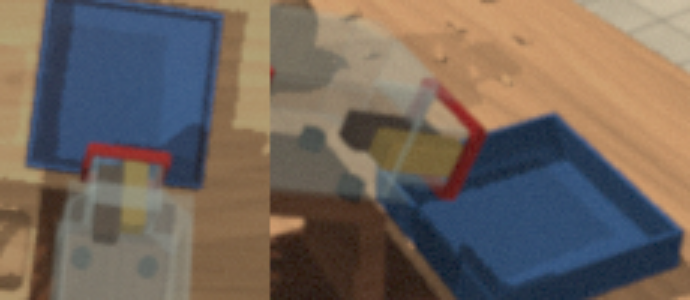

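Both pegs have crept towards the rim (yellow now ending at the rim, near (450,165) in the crop). The tap works, so I'll do double taps.

Call:
apply_moves:
  motion: [-0.045,0,0,0,0,0,-0.108,0,0,0,0,0,-0.04,0,0,0,0,0,0,0,0,0,0,0,-0.045,0,0,0,0,0,-0.108,0,0,0,0,0,-0.04,0,0,0,0,0,0,0,0,0,0,0]

```text
time_s: 6.35
tcp_pos: [0.5671, -0.0199, 0.1642]
tcp_rot: [1.977, 1.735, 0.55]
wrist_force: [-0.1, 0.3, -3.0]
gripper_width: 0.0247
grip_force: 59.9
```

```bash
python3 look.py pics/k2.png
```

```text
6.35 [ 0.56707288 -0.01991943  0.16417023] Rt ([0.0, 0.0, 0.0, 0.0, -0.004, 0.001], np.float64(0.2)) 0.024711990305478142
face gap mm 26.6
yellow rows 2 [206.02 206.5  206.98]
dark rows 552 [195. 211. 247.]
```

View pics/k2.png

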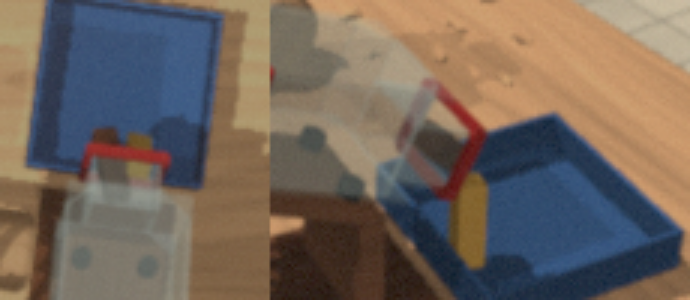

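Yellow has dropped into the tray (mid-fall at about (465,220)). The dark peg is partly past the rim, so I'll tap once more and then wait.

Call:
apply_moves:
  motion: [-0.04,0,0,0,0,0,-0.101,0,0,0,0,0,-0.035,0,0,0,0,0,0.03,0,0,0,0,0,0.1,0,0,0,0,0,0.15,0,0,0,0,0,0.15,0,0,0,0,0,0.15,0,0,0,0,0]

```text
time_s: 7.12
tcp_pos: [0.5727, 0.0263, 0.1642]
tcp_rot: [1.972, 1.742, 0.551]
wrist_force: [1.0, -0.7, -2.4]
gripper_width: 0.0247
grip_force: 59.9
```

```bash
python3 look.py pics/k3.png
```

```text
7.1167 [0.57274566 0.02629697 0.16415823] Rt ([0.0, 0.0, 0.0, -0.0, -0.006, 0.006], np.float64(0.5)) 0.024713904648442184
face gap mm 72.8
yellow rows 4 [207.   207.   207.94]
dark rows 521 [195. 210. 247.]
```

View pics/k3.png

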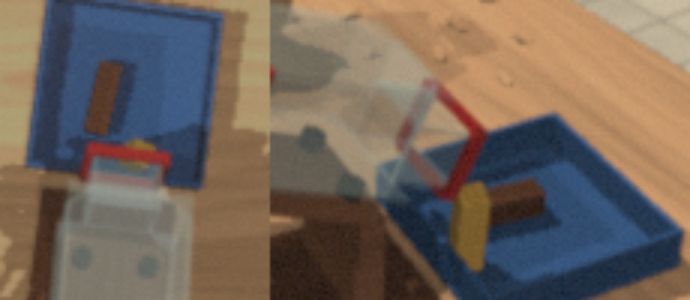

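The dark peg lies in the tray. Yellow stands on end at (470,225). I'll measure it.

```bash
python3 - <<'E'
from h import *
from cell import camera
c=camera("side");W=cloud(c);im=c["image"]
sub=(slice(265,308),slice(326,348));hsv=cv2.cvtColor(im,cv2.COLOR_RGB2HSV)[sub];P=W[sub]
m=(hsv[...,0]<35)&(hsv[...,0]>12)&(hsv[...,1]>90)
T=np.array([.697,-.234]);x=np.array([np.cos(yj),np.sin(yj)]);y=np.array([-x[1],x[0]])
q=P[m];L=np.stack([(q[:,:2]-T)@x,(q[:,:2]-T)@y,q[:,2]],1)
print(m.sum(),np.percentile(L,[2,25,50,75,98],axis=0).round(3))
o=np.argsort(L[:,2]);k=len(o)//4
for i in range(4):print(np.median(L[o[i*k:(i+1)*k]],0).round(3))
p,Q,s=now();Gm=np.array([.5236,.3482,.0785])
Rm=R.from_rotvec([2.044,1.642,.525]).as_matrix()
print(p,"via",rel(p,Q,np.array([.4655,.3612,.1969]),Rm),rel(p,Q,np.array([.46,.2,.22]),Rm))
E
```

```text
319 [[nan nan nan]
 [nan nan nan]
 [nan nan nan]
 [nan nan nan]
 [nan nan nan]]
[-0.061 -0.025  0.019]
[-0.066 -0.025  0.039]
[-0.066 -0.025  0.058]
[-0.061 -0.02   0.073]
[0.57273803 0.02513877 0.16416805] via ([1.066, -0.345, -0.372, 0.0, -0.044, 0.072], np.float64(5.1)) ([0.531, -0.259, -0.408, 0.0, -0.044, 0.072], np.float64(5.1))
```

Yellow stands upright on the tray floor, its centre at about x -0.055, y -0.02, z 0.042, which is within limits. I'll carry the mallet back.

Call:
apply_moves:
  motion: [0.1,-0.05,-0.08,0,-0.01,0.01,0.21,-0.1,-0.17,0,-0.02,0.03,0.32,-0.15,-0.25,0,-0.03,0.04,0.43,-0.21,-0.33,0,-0.04,0.06,0.54,-0.25,-0.39,0,-0.044,0.072,0.66,-0.27,-0.39,0,-0.044,0.072,0.78,-0.29,-0.39,0,-0.044,0.072,0.78,-0.29,-0.39,0,-0.044,0.072]

```text
time_s: 7.93
tcp_pos: [0.464, 0.281, 0.2097]
tcp_rot: [2.041, 1.651, 0.53]
wrist_force: [-0.4, 0.4, -2.3]
gripper_width: 0.0248
grip_force: 59.9
```

```bash
python3 - <<'E'
from h import *
p,Q,s=now()
Rm=R.from_rotvec([2.044,1.642,.525]).as_matrix()
print(s["time_s"],p,rel(p,Q,np.array([.4655,.3612,.1969]),Rm))
E
```

```text
7.9333 [0.46402622 0.28102754 0.20968911] ([0.262, -0.067, 0.008, -0.001, -0.007, 0.005], np.float64(0.5))
```

Call:
apply_moves:
  motion: [0.07,-0.02,0,0,0,0,0.14,-0.04,0,0,0,0,0.2,-0.06,0.008,0,-0.007,0.005,0.25,-0.067,0.008,0,-0.007,0.005,0.262,-0.067,0.008,0,-0.007,0.005,0.262,-0.067,0.008,0,-0.007,0.005,0.262,-0.067,0.008,0,-0.007,0.005,0.262,-0.067,0.008,0,-0.007,0.005]

```text
time_s: 8.6
tcp_pos: [0.4669, 0.3544, 0.1979]
tcp_rot: [2.048, 1.633, 0.519]
wrist_force: [0.0, 0.1, -2.7]
gripper_width: 0.0247
grip_force: 59.9
```

```bash
cat > fit.py <<'E'
from h import *
from cell import camera
from scipy.optimize import least_squares
p,Q,s=now();Gm=np.array([.5236,.3482,.0785]);Rm=R.from_rotvec([2.044,1.642,.525]).as_matrix()
print(s["time_s"],p,s["wrist_force"],rel(p,Q,Gm,Rm),rel(p,Q,Gm+[0,0,.015],Rm))
t=np.deg2rad(-12.5);xr=np.array([np.cos(t),np.sin(t),0]);yr=np.array([-xr[1],xr[0],0]);O=np.array([.5093,.3381,.09])
off=Rm.T@(O-Gm)            # rack_mid in the tool at the grasp
E0=p+Q@off                 # where mallet_mid should be now
for n in("top","side"):
    A=cloud(camera(n)).reshape(-1,3);L=np.stack([(A-E0)@xr,(A-E0)@yr,(A-E0)[:,2]],1)
    h=L[(np.hypot(L[:,0],L[:,2])<.045)&(L[:,1]>-.12)&(L[:,1]<-.025)]
    print(n,len(h),"face",np.percentile(h[:,1],[1,3]).round(4))
    q=h[(h[:,1]>-.1)&(h[:,1]<-.035)]
    r=least_squares(lambda k:np.hypot(q[:,0]-k[0]-k[2]*(q[:,1]+.07),q[:,2]-k[1]-k[3]*(q[:,1]+.07))-.035,[0,0,0,0],loss="soft_l1",f_scale=.002);print(" head axis x,z at -70, slopes",r.x.round(4))
E
python3 fit.py
```

```text
8.6 [0.46694756 0.35439613 0.1978622 ] [ 4.37642186e-05  9.54859186e-02 -2.65916119e+00] ([0.02, -0.073, 0.434, 0.0, 0.007, -0.005], np.float64(0.5)) ([0.02, -0.045, 0.393, 0.0, 0.007, -0.005], np.float64(0.5))
top 893 face [-0.1021 -0.1016]
 head axis x,z at -70, slopes [ 0.0004 -0.0001  0.0244  0.0186]
side 743 face [-0.1032 -0.1024]
 head axis x,z at -70, slopes [ 0.0023 -0.0017 -0.0363  0.023 ]
```

The mallet hasn't shifted in the hand, so I'll reverse the removal path.

Call:
apply_moves:
  motion: [0.01,-0.01,0.08,0,0,0,0.02,-0.02,0.17,0,0.007,-0.005,0.02,-0.03,0.26,0,0.007,-0.005,0.02,-0.04,0.34,0,0.007,-0.005,0.02,-0.045,0.393,0,0.007,-0.005,0.02,-0.045,0.393,0,0.007,-0.005,0.02,-0.045,0.393,0,0.007,-0.005,0.02,-0.045,0.393,0,0.007,-0.005]

```text
time_s: 9.37
tcp_pos: [0.5236, 0.3498, 0.0949]
tcp_rot: [2.043, 1.642, 0.529]
wrist_force: [-0.1, 0.8, -2.4]
gripper_width: 0.0248
grip_force: 59.9
```

```bash
python3 fit.py
```

```text
9.3667 [0.52361679 0.34975503 0.09488838] [-0.10990453  0.83929524 -2.35710602] ([-0.006, -0.03, 0.045, 0.002, -0.002, 0.0], np.float64(0.2)) ([-0.005, -0.002, 0.004, 0.002, -0.002, 0.0], np.float64(0.2))
top 671 face [-0.1023 -0.1018]
 head axis x,z at -70, slopes [ 0.0011 -0.0004 -0.0062  0.0208]
side 669 face [-0.1032 -0.1022]
 head axis x,z at -70, slopes [ 0.0026 -0.0018 -0.0162  0.0527]
```

Call:
apply_moves:
  motion: [0,-0.005,0.008,0,0,0,0,-0.01,0.015,0,0,0,-0.003,-0.015,0.023,0,0,0,-0.005,-0.02,0.03,0,0,0,-0.005,-0.025,0.038,0,0,0,-0.005,-0.029,0.045,0,0,0,-0.005,-0.029,0.045,0,0,0,-0.005,-0.029,0.045,0,0,0]

```text
time_s: 10.13
tcp_pos: [0.5233, 0.3479, 0.0782]
tcp_rot: [2.042, 1.642, 0.526]
wrist_force: [-8.7, -1.4, 8.5]
gripper_width: 0.0247
grip_force: 59.9
```

```bash
python3 fit.py
```

```text
10.1333 [0.52330761 0.34791734 0.07820521] [-8.72836483 -1.35857456  8.51647646] ([0.001, 0.001, -0.0, 0.001, -0.0, 0.001], np.float64(0.1)) ([0.001, 0.03, -0.041, 0.001, -0.0, 0.001], np.float64(0.1))
top 689 face [-0.1026 -0.1021]
 head axis x,z at -70, slopes [-0.0006  0.0003  0.0059  0.0313]
side 733 face [-0.104  -0.1027]
 head axis x,z at -70, slopes [ 0.0019 -0.0018 -0.0466  0.0446]
```

Seated (contact about 9 N). Release to the same 52 mm opening, then back out.

Call:
apply_moves:
  motion: [0,0,0,0,0,0,0,0,0,0,0,0,0,0,0,0,0,0,0,0,0,0,0,0,0,0,0,0,0,0,0,0,0,0,0,0,0,0,0,0,0,0,0,0,0,0,0,0]
  grip: 0.57

```text
time_s: 10.9
tcp_pos: [0.5235, 0.3479, 0.0773]
tcp_rot: [2.043, 1.643, 0.526]
wrist_force: [-0.1, 1.3, -0.6]
gripper_width: 0.0523
grip_force: 0.0
```

Call:
apply_moves:
  motion: [0,0,-0.03,0,0,0,0,0,-0.08,0,0,0,0,0,-0.15,0,0,0,0,0,-0.23,0,0,0,0,0,-0.31,0,0,0,0,0,-0.4,0,0,0,0,0,-0.45,0,0,0,0,0,-0.45,0,0,0]

```text
time_s: 11.57
tcp_pos: [0.4477, 0.3656, 0.1923]
tcp_rot: [2.042, 1.643, 0.536]
wrist_force: [0.3, -0.2, 0.8]
gripper_width: 0.0526
grip_force: 0.0
```

```bash
python3 - <<'E'
from h import *
from cell import camera
from scipy.optimize import least_squares
p,Q,s=now();print(s["time_s"],p,s["gripper_width"])
t=np.deg2rad(-12.5);xr=np.array([np.cos(t),np.sin(t),0]);yr=np.array([-xr[1],xr[0],0]);O=np.array([.5093,.3381,.09])
ims=[]
for n in("top","side"):
    c=camera(n);A=cloud(c).reshape(-1,3);L=np.stack([(A-O)@xr,(A-O)@yr,(A-O)[:,2]],1)
    h=L[(np.hypot(L[:,0],L[:,2])<.04)&(L[:,1]>-.12)&(L[:,1]<-.04)&(L[:,2]>-.02)]
    r=least_squares(lambda k:np.hypot(h[:,0]-k[0],h[:,2]-k[1])-.035,[0,0],loss="soft_l1",f_scale=.002)
    print(n,len(h),"face",np.percentile(h[:,1],[1,3]).round(4),r.x.round(4))
    ims.append(c["image"][150:340,60:400])
cv2.imwrite("pics/end.png",cv2.resize(np.vstack(ims),None,fx=1.5,fy=1.5)[:,:,::-1])
E
```

```text
11.5667 [0.44772192 0.3656108  0.19234838] 0.05260967019376663
top 578 face [-0.1025 -0.102 ] [-0.     -0.0006]
side 597 face [-0.104  -0.1028] [ 0.0004 -0.0032]
```

View pics/end.png

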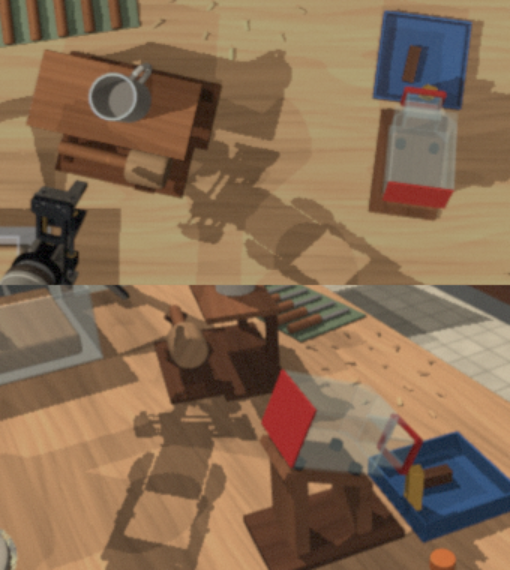

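The mallet is home in its notches at (125,165). Both pegs are in the tray, the hand is clear, and the stein stands undisturbed.

```bash
python3 -c "
from cell import *
print(close_job())"
```

```text
the job is handed in; nothing more can be done
None
```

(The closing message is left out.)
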